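# Discharge and switch on the flight sonde

### The job

Switch on the flight sonde, the white one that carries the red sensor boom, for its ground check. First touch the brass earth stud on its grey block lightly with the fingertips, for about half a second, to discharge static; then press that sonde's green button gently with the fingertips all the way in, hold it in for a good second, let it spring back and withdraw. Do not lift or shift the sonde, do not touch its two brass battery terminals, its boom or its antenna, and leave the spare sonde and everything else on the bench alone.

Things in the scene. Friction and masses are not known exactly. Their poses are not given: they have to be found in the camera images.
- flight_sonde: The sonde to switch on, loose on the mat: white polystyrene casing 160 (x) x 66 (y) x 48 (z) mm, 0.1 to 0.2 kg, lying flat; the bench mat under it is 3 mm thick, so its top face is 51 mm above the bench. Origin at the centre of its underside; x along its length towards the red boom, z up. A green button and two brass terminals stand on its top face.
- flight_sonde_button_top (a point): Centre of the top face of the flight sonde's round green button, 20 mm in diameter, on the casing's centre line 14 mm from its middle towards the antenna. Unpressed, the top stands 10 mm above the casing's top face (61 mm above the bench); around it lies a flat black collar 27 mm in diameter and 1.8 mm high. The point goes down with the button. The button goes straight down into the casing.
- flight_sonde_button (a joint): Travel of that green button in its switch, in m: 0 = up, 0.005 = fully in. Spring: 0.8 N to start it, 4.8 N when fully in, at a stop. The switch sits in the foam, which gives 1 mm per 5 N besides, so the top goes 6 mm down until fully in. Come down slowly, about 10 mm/s; over 25 N dents the casing. It springs back by itself; pressed down on, the sonde stays put.
- flight_sonde_plus: Brass battery terminal with a red washer on the flight sonde, a stud 8 mm in diameter (washer 15 mm); its top is as high as the unpressed button's, 10 mm above the casing. Origin at the centre of its top, 44 mm from the button's centre lengthwise towards the boom and 15.5 mm to the sonde's +y side. Not to be touched.
- flight_sonde_minus: The other brass terminal, the same with a black washer, 15.5 mm to the sonde's -y side, 31 mm from the first. Origin at the centre of its top. Not to be touched.
- flight_sonde_boom: Red sensor boom on the +x end of the flight sonde: a strip 100 mm long with a 14 mm wire loop at its tip, 16 mm wide and 3 mm thick, sloping up by 20 degrees; origin at its root, x along it. Its tip is about 78 mm above the bench. Not to be touched.
- flight_sonde_antenna: Grey aluminium antenna stub on the -x end of the flight sonde, 46 mm long, 9 mm in diameter (12 mm at its root), level, 27 mm above the bench; origin at its root, it runs along its own -x. Not to be touched.
- spare_sonde: The spare sonde, loose on the mat: the same casing, green button, terminals and antenna but no red boom, only an empty black socket at its +x end. Origin at the centre of its underside. To be left alone.
- earth_stud: Brass earth stud, 15 mm in diameter with a flat top, upright in a black rubber bush in the middle of a grey block with a yellow and green stripe (64 x 46 x 16 mm) screwed to the bench left or right of the mat. Origin at the centre of its top, 38 mm above the bench, 22 mm above the block. It gives only 1 mm per 6 N: come onto it slowly, about 10 mm/s; a few newtons do.
- spool: White plastic line spool standing loose on the bench, 64 mm in diameter, 48 mm high; origin at the centre of its underside. Bystander.
- battery_pack: Orange battery pack with a black end, loose, 64 x 32 x 30 mm; origin at the centre of its underside. Bystander.
- antenna_stub: Spare aluminium antenna stub standing loose on a black foot 24 mm square, 72 mm high, easily knocked over; origin at the centre of its underside. Bystander.
- screwdriver: Screwdriver with a yellow handle, 170 mm long, lying loose on the bench behind the mat. Bystander.
- reel_grip (a point): Middle of the worn wooden grip of the hand crank (26 mm in diameter, 56 mm long) on the steel reel frame at the right end of the bench; frame and reel reach 0.2 m above the bench. Bystander.
Mind the look-alikes: they are no part of the job. What is shaped like the part that bears earth_stud but pink or purple is not meant.

How it is judged (in metres and radians):
On the way, in this order (a step that is already met when the one before it is completed fails the run):
1. the fingertips rest on the brass earth stud (contact force between the fingers and earth_stud above 0.3 N), for 0.2 s.
2. the flight sonde's green button is held in by the fingertips (4 mm or more of its 5 mm) (value of joint flight_sonde_button above 0.004 m and contact force between the fingers and flight_sonde above 1 N), for 0.8 s.
At the end, for the whole second after the job is handed in: The green button of the flight sonde is up again (within 1 mm), the sonde lies flat and at rest within 10 mm of where it was, the spare sonde within 5 mm, the spool, battery pack, spare antenna stub (upright) and screwdriver within 10 mm, and the reel's grip within 15 mm (value of joint flight_sonde_button below 0.001 m and distance of each of flight_sonde, spool, battery_pack, antenna_stub, screwdriver from where it was at the start of the episode below 0.01 m and angle between flight_sonde's own z axis and vertical below 0.05 rad and linear speed of flight_sonde below 0.02 m/s and distance of spare_sonde from where it was at the start of the episode below 0.005 m and angle between antenna_stub's own z axis and vertical below 0.1 rad and distance of reel_grip from where it was at the start of the episode below 0.015 m); the robot touches nothing.
It fails at once if the earth stud is struck or leaned on (over 25 N) (contact force between any of the fingers, the arm and earth_stud above 25 N).
It fails at once if the flight sonde is pressed too hard (over 25 N) (contact force between any of the fingers, the arm and flight_sonde above 25 N).
It fails at once if a battery terminal, the sensor boom or the antenna of the flight sonde is touched (contact force between any of the fingers, the arm and flight_sonde_plus above 0.2 N or contact force between any of the fingers, the arm and flight_sonde_minus above 0.2 N or contact force between any of the fingers, the arm and flight_sonde_boom above 0.2 N or contact force between any of the fingers, the arm and flight_sonde_antenna above 0.2 N).
It fails at once if the flight sonde is lifted or pushed away (height (world z) of flight_sonde above 0.01 m or distance of flight_sonde from where it was at the start of the episode above 0.015 m).
It fails at once if the spare sonde is touched, or another bystander is shoved, lifted or knocked over (contact force between any of the fingers, the arm and spare_sonde above 0.3 N or distance of any of spool, battery_pack, antenna_stub, screwdriver from where it was at the start of the episode above 0.02 m or angle between antenna_stub's own z axis and vertical above 0.5 rad or distance of reel_grip from where it was at the start of the episode above 0.03 m).
It also fails if it takes over 51 s, if anything falls off the work surface, if the arm or the gripper's body presses on something with over 40 N, if the wrist force passes 120 N, or if a joint passes its speed limit or range.

### The arm

A 7-joint arm with a two-finger parallel gripper is mounted at the origin on the work surface. World frame = base frame: x ahead of the robot, y to its left, z up, the work surface at z = 0. Lengths are in mm, angles in rad, forces in N, time in s.
With the tool pointing down it reaches from about 425 to 875 mm from the base axis. Payload 9.9 kg.
Tool frame: the origin (TCP) lies midway between the tips of the shut fingers; the grasp point (between the pads) lies grasp_offset behind it (grasp_offset is the distance from the TCP to the grasp point, in mm); z points along the fingers, y is the line along which they close (so a half turn about z gives the same grasp; the last joint's range is limited). The gripper opens to 85 mm and grips with 20 to 120 N. Pads are 22 mm wide; open, the fingers measure 114 mm over their backs; the gripper's body (76 mm by 85 mm) begins 54 mm behind the grasp point. The pads swing forward as they close: fully open they stand 13 mm farther back than shut.
Start: joints at [-1.236, 0.576, 0.025, 1.437, -0.015, 1.129, -0.057], TCP at [274.492, 616.671, 231.289] pointing down, gripper open.
Joint ranges: [-2.76, 2.76], [-0.34, 2.15], [-1.52, 1.57], [0.19, 2.46], [-1.09, 4.23], [0.17, 1.99], [-2.82, 2.82]. Speed limits (rad/s): [2.22, 2.22, 3.01, 3.01, 3.14, 3.14, 3.14].

### API

Orientations are given as a unit quaternion [x, y, z, w].
In Python, from bench import * gives the robot as it stands.
- The arm moves only by the tool play_rows, never from a script. Its argument "commands" is a list of rows, each an object with "offset": the shift along the world's x, y, z in m, a list of three; "dr": the turn, a rotation vector about the world's x, y, z in rad, a list of three; "grip": the finger opening in m, from 0 to 0.0854. A call has 1 to 20 rows; each row is the pose to reach, as a shift and turn from the pose commanded when the call began; what a row does not reach only later rows make up. A row lasts 1/10 s, in which the tool goes at most 50 mm and 8.59 degrees, less where a joint would pass 70% of its speed; a pose out of reach is approached as far as the arm can. A call with a gripper value outside its range is refused whole. The fingers move at their own pace and stop on an object; "newtons" is the grip in N (left out, the last holds). Time passes only in rows, so rows that repeat a pose let the fingers close. It gives the time, the measured TCP pose, the force, the opening and the grip force at its end, in the units of the state.
- observe(): the state, without advancing time (a new reading comes with each control period).
- read_camera(name): name is "side" or "top" or "wrist"; returns a dict with "frame" (400x640x3 uint8, red, green, blue), "mtx" (3x3 intrinsics, pixels), "R" (3x3) and "t" (3): a world point X has camera coordinates R X + t. Camera axes: x right, y down, z forward; pixel columns grow to the right and rows downward; lengths in mm; the calibration is good to about 2 mm. A picture is of the moment at which its call begins. There is no depth.
- sign_off(): hands the job in; it is judged then, once.
The state is a dict: "clock": time; "qpos": joint angles; "joint_velocities": joint speeds; "joint_torque": joint torques, N m; "tcp_pos": TCP position; "orientation": TCP orientation; "contact_force": force on the tool from outside, world axes, zero at the start; "moment": the same for the moment, N m; "gripper_width": finger opening in mm; "finger_force": force on a finger pad.
Only numpy, scipy, OpenCV 4.12 (cv2) and the standard library are available. Lean on these libraries where they do the work, as an engineer would, in place of code of your own. Each camera call takes 0.05 s, during which the arm holds its last target. There are 200 camera calls.

## Working session

There is one attempt and no reset: what is moved stays moved. The work goes in short steps, Python scripts to look and compute and a tool call to move; the robot and the scene stay as the last step left them, time stands still between calls to the robot, and variables do not carry over. Pictures are saved under pics/ and viewed, at most 10 in all, crops included, and the job is handed in when it is done.

Besides the shell and the picture viewer there is one more tool, called after "Emit:" as name(argument=value, ...), one argument or row to a line, values as JSON. play_rows: Moves the arm, as the interface text tells. Its arguments: {"type":"object","properties":{"commands":{"type":"array"},"newtons":{"type":"number"}},"required":["commands"]}

```bash
mkdir -p pics; ls; python3 - <<'E'
from bench import *
import cv2
s=observe();print({k:s[k] for k in('clock','tcp_pos','orientation','contact_force','gripper_width')})
for n in('top','side'):
    c=read_camera(n);cv2.imwrite(f'pics/{n}0.png',c['frame'][:,:,::-1]);print(n,c['mtx'],c['R'],c['t'])
E
```

```text
pics
{'clock': 0.0, 'tcp_pos': array([274.27501235, 616.28142131, 230.43768331]), 'orientation': array([ 2.07827757e-01,  9.78165090e-01, -8.13870795e-04, -1.33313308e-04]), 'contact_force': array([-0.83500973,  0.17391972, -0.73837061]), 'gripper_width': 85.28219671357087}
top [[457.08313332   0.         315.69184921]
 [  0.         457.08313332 193.01780013]
 [  0.           0.           1.        ]] [[-2.38859379e-04 -9.99890950e-01 -1.47659022e-02]
 [-9.97308094e-01  1.32089548e-03 -7.33131664e-02]
 [ 7.33246758e-02  1.47086422e-02 -9.97199653e-01]] [ -40.02508701  584.81595806 1310.94435846]
side [[393.24933629   0.         315.36011552]
 [  0.         393.24933629 199.35441151]
 [  0.           0.           1.        ]] [[ 0.98612276 -0.16569884  0.01028553]
 [-0.10295601 -0.65897194 -0.74508794]
 [ 0.13023808  0.73368922 -0.66688692]] [-613.89405888   97.43497134 1242.64743056]
```

View pics/top0.png

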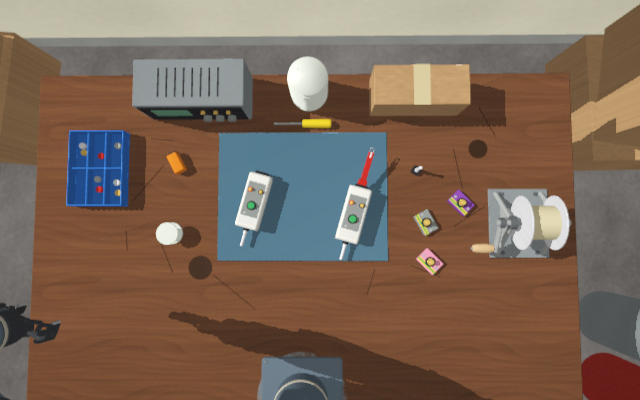

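View pics/side0.png

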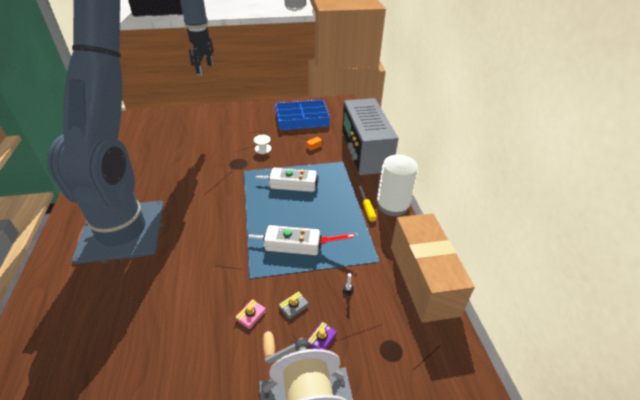

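Top view: the flight sonde with the boom is at about (352,215), its button at (352,219). The grey block with the stud is at about (426,222), and the pink (430,262) and purple (461,203) blocks are decoys. In the side view the button is at (287,233) and the stud at (293,298).

```bash
cat >h.py <<'E'
import cv2,numpy as np
from bench import *
def blobs(f,lo,hi,box,mn=4):
    x0,y0,x1,y1=box
    m=cv2.inRange(cv2.cvtColor(f,cv2.COLOR_RGB2HSV)[y0:y1,x0:x1],lo,hi)
    n,_,st,c=cv2.connectedComponentsWithStats(m)
    return [(c[i]+[x0,y0],st[i].tolist()) for i in range(1,n) if st[i,4]>=mn]
def proj(c): return c['mtx']@np.c_[c['R'],c['t']]
def tri(c1,p1,c2,p2):
    X=cv2.triangulatePoints(proj(c1),proj(c2),np.array(p1,float).reshape(2,1),np.array(p2,float).reshape(2,1));return (X[:3]/X[3]).ravel()
def plane(c,p,z):
    d=c['R'].T@np.linalg.inv(c['mtx'])@[p[0],p[1],1];o=-c['R'].T@c['t'];return o+d*(z-o[2])/d[2]
E
python3 - <<'E'
from h import *
t=read_camera('top');s=read_camera('side')
G=((50,120,60),(80,255,255))
for c,b in((t,(330,180,375,250)),(s,(260,220,325,260))):
    print('green',blobs(c['frame'],*G,b)); 
    print('red',blobs(c['frame'],(0,170,90),(6,255,255),(350,145,380,190) if c is t else (318,225,365,250)))
for c,b in((t,(410,205,442,240)),(s,(276,285,312,322))):
    print('brass',blobs(c['frame'],(12,110,60),(27,255,255),b))
a=cv2.resize(t['frame'][150:280,330:480],None,fx=4,fy=4,interpolation=2)
cv2.imwrite('pics/tc.png',a[:,:,::-1])
a=cv2.resize(s['frame'][215:335,230:370],None,fx=5,fy=5,interpolation=2)
cv2.imwrite('pics/sc.png',a[:,:,::-1])
E
```

```text
green [(array([352.33333333, 218.51111111]), [19, 35, 8, 8, 45])]
red [(array([365.09150327, 172.18954248]), [8, 10, 15, 31, 153])]
green [(array([287., 233.]), [24, 11, 7, 5, 27])]
red [(array([331.66666667, 238.24      ]), [3, 10, 27, 8, 75])]
brass [(array([422.44166667, 207.75      ]), [0, 0, 32, 11, 120]), (array([437.23076923, 216.36923077]), [22, 7, 10, 10, 65]), (array([411.35714286, 218.85714286]), [0, 9, 5, 10, 28]), (array([417. , 219.5]), [6, 13, 3, 4, 4]), (array([426.28571429, 222.26530612]), [13, 14, 8, 9, 49]), (array([439.75 , 224.125]), [27, 18, 5, 4, 8]), (array([413.86206897, 230.81034483]), [0, 21, 10, 10, 58]), (array([438.4, 229.5]), [26, 22, 6, 5, 10]), (array([436.03846154, 236.07692308]), [21, 27, 11, 8, 52]), (array([427.83333333, 234.33333333]), [16, 28, 4, 3, 6]), (array([412.15384615, 238.30769231]), [0, 32, 7, 3, 13]), (array([425.09090909, 238.81818182]), [11, 33, 9, 2, 11])]
brass [(array([293.02884615, 298.78846154]), [8, 5, 19, 16, 104]), (array([279., 304.]), [2, 18, 3, 3, 7])]
```

View pics/tc.png

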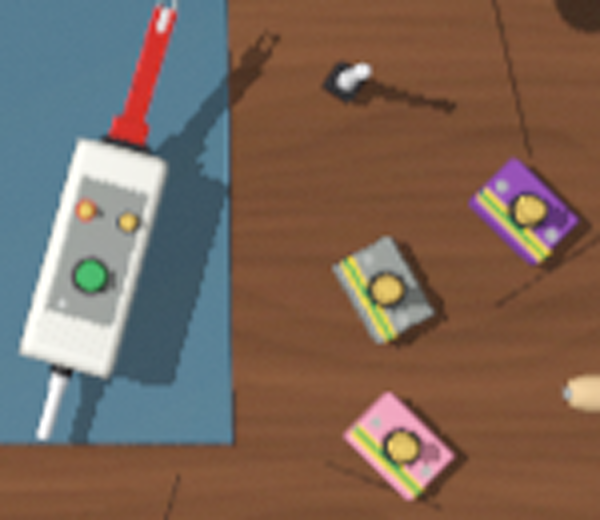

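View pics/sc.png

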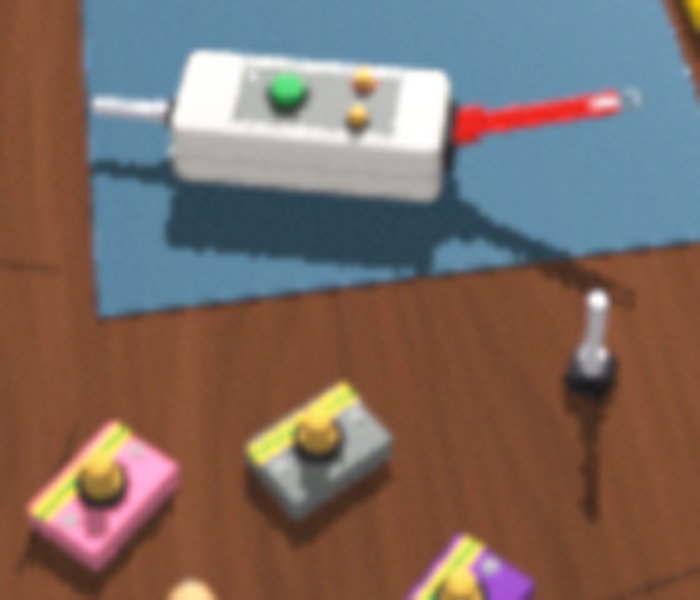

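The crops confirm it. The stud on the grey block shows at (426.3,222.3) in the top view and about (293.4,298.8) in the side view. The button is at (352.3,218.5) and (287,233).

```bash
python3 - <<'E'
from h import *
t=read_camera('top');s=read_camera('side')
for n,a,b,z in(('stud',(426.3,222.3),(293.4,298.3),38),('button',(352.3,218.5),(287,232.8),61)):
    print(n,tri(t,a,s,b),plane(t,a,z),plane(s,b,z))
p=[plane(t,(330+(x+.5)/4-.5,150+(y+.5)/4-.5),61) for x,y in((86,210),(128,221))]
print('terms',p); print(plane(t,(330+350/4,150+78/4),36))
print(observe()['qpos'],observe()['clock'])
E
```

```text
stud [ 501.37571379 -357.91785496   31.92179914] [ 499.33801242 -356.39753008   38.        ] [ 503.67807534 -362.18074337   38.        ]
button [ 510.98663229 -144.48498845   54.60992772] [ 509.86657441 -144.01062454   61.        ] [ 511.89761717 -150.56724162   61.        ]
terms [array([ 555.97527276, -140.98258161,   61.        ]), array([ 548.18740536, -170.48912215,   61.        ])]
[ 651.29601935 -334.28689666   36.        ]
[-1.23582019  0.57600613  0.0249104   1.43737869 -0.0149913   1.1290406
 -0.05648274] 0.3
```

Emit:
play_rows(
  commands=[
    {"offset":[0.01,-0.02,0.01],"dr":[0,0,-0.03],"grip":0},
    {"offset":[0.03,-0.06,0.02],"dr":[0,0,-0.1],"grip":0},
    {"offset":[0.05,-0.1,0.02],"dr":[0,0,-0.2],"grip":0},
    {"offset":[0.07,-0.14,0.02],"dr":[0,0,-0.3],"grip":0},
    {"offset":[0.09,-0.18,0.02],"dr":[0,0,-0.4],"grip":0},
    {"offset":[0.11,-0.22,0.02],"dr":[0,0,-0.5],"grip":0},
    {"offset":[0.13,-0.26,0.02],"dr":[0,0,-0.6],"grip":0},
    {"offset":[0.15,-0.3,0.02],"dr":[0,0,-0.7],"grip":0},
    {"offset":[0.17,-0.34,0.02],"dr":[0,0,-0.8],"grip":0},
    {"offset":[0.19,-0.38,0.02],"dr":[0,0,-0.9],"grip":0},
    {"offset":[0.2,-0.42,0.02],"dr":[0,0,-1.0],"grip":0},
    {"offset":[0.21,-0.46,0.02],"dr":[0,0,-1.1],"grip":0},
    {"offset":[0.22,-0.5,0.02],"dr":[0,0,-1.2],"grip":0},
    {"offset":[0.225,-0.54,0.02],"dr":[0,0,-1.3],"grip":0},
    {"offset":[0.225,-0.58,0.02],"dr":[0,0,-1.35],"grip":0},
    {"offset":[0.225,-0.62,0.02],"dr":[0,0,-1.4],"grip":0},
    {"offset":[0.225,-0.66,0.02],"dr":[0,0,-1.4],"grip":0},
    {"offset":[0.226,-0.7,0.02],"dr":[0,0,-1.4],"grip":0},
    {"offset":[0.226,-0.74,0.02],"dr":[0,0,-1.4],"grip":0},
    {"offset":[0.226,-0.76,0.02],"dr":[0,0,-1.4],"grip":0},
  ],
)

```text
clock: 2.3
tcp_pos: [499.2, -147.8, 252.1]
orientation: [0.791, 0.612, 0.0, 0.001]
contact_force: [0.2, 0.2, 0.2]
gripper_width: 0.1
finger_force: 0.0
```

```bash
python3 - <<'E'
from h import *
c=read_camera('wrist');cv2.imwrite('pics/w1.png',c['frame'][:,:,::-1])
s=observe();print(s['clock'],s['tcp_pos'],s['orientation'],s['qpos'],s['contact_force'],s['gripper_width'])
print('green',blobs(c['frame'],(50,120,60),(80,255,255),(0,0,640,400),30))
print(-c['R'].T@c['t'],c['R'])
P=proj(c)
for X in((510.5,-146,61),(*s['tcp_pos'],)):
    u=P@[*X,1];print(u[:2]/u[2])
E
```

```text
2.35 [ 499.05237704 -150.14181018  252.21322819] [ 7.91467305e-01  6.11209742e-01 -3.22654117e-04  1.43237741e-03] [-0.17820348  0.36498432  0.53387481  1.82309397 -0.21376626  1.00908402
  0.18544824] [-0.27516469 -2.73609335  0.45909951] -0.00916335006967485
green []
[517.96610539 -72.27145356 396.35604576] [[ 0.96819248 -0.25019716  0.00217014]
 [-0.23896295 -0.92207885  0.30441304]
 [-0.07416223 -0.295249   -0.95253766]]
[330.77799512 173.54353468]
[323.46462092 258.5817828 ]
```

View pics/w1.png

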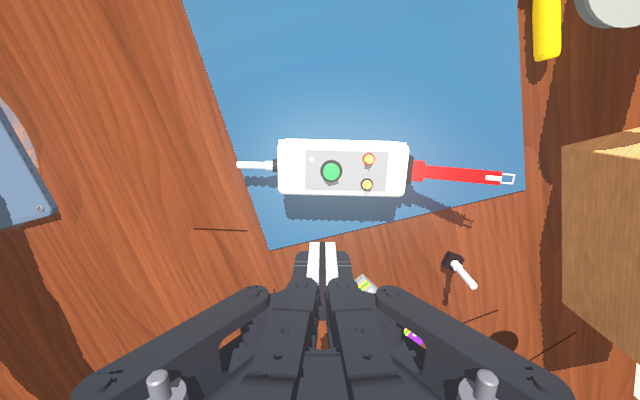

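The wrist view shows the button at about (331,171), the terminals at (368,159) and (367,185), and the antenna and boom clear. This frame was taken while the arm was still settling, so I'll remeasure at rest and then go above the stud.

```bash
cat >>h.py <<'E'
def wrist(lo,hi,z,box=(0,0,640,260),mn=60):
    c=read_camera('wrist')
    for q,st in blobs(c['frame'],lo,hi,box,mn): print(q.round(1),st,plane(c,q,z).round(1))
    return c
GREEN=((50,80,60),(85,255,255))
E
python3 - <<'E'
from h import *
read_camera('wrist');read_camera('wrist')
c=wrist(*GREEN,61);np.savez('w1.npz',**c)
s=observe();print(s['clock'],s['tcp_pos'],s['joint_velocities'].round(3),s['contact_force'])
E
```

```text
[331.2 173.7] [323, 165, 17, 18, 237] [ 511.3 -143.3   61. ]
2.5 [ 500.00161636 -143.62324953  251.54009853] [-0.029  0.001 -0.018  0.003 -0.002 -0.001 -0.004] [-0.06825546  0.47976861 -0.38845089]
```

Emit:
play_rows(
  commands=[
    {"offset":[0.0,-0.02,0],"dr":[0,0,0],"grip":0},
    {"offset":[0.0,-0.05,0],"dr":[0,0,0],"grip":0},
    {"offset":[0.0,-0.09,0],"dr":[0,0,0],"grip":0},
    {"offset":[0.0,-0.13,0],"dr":[0,0,0],"grip":0},
    {"offset":[0.0,-0.16,0],"dr":[0,0,0],"grip":0},
    {"offset":[0.0,-0.19,0],"dr":[0,0,0],"grip":0},
    {"offset":[0.0,-0.205,0],"dr":[0,0,0],"grip":0},
    {"offset":[0.0,-0.21,0],"dr":[0,0,0],"grip":0},
    {"offset":[0.0,-0.21,0],"dr":[0,0,0],"grip":0},
    {"offset":[0.0,-0.21,0],"dr":[0,0,0],"grip":0},
  ],
)

```text
clock: 3.5
tcp_pos: [501.2, -351.4, 251.2]
orientation: [0.789, 0.615, 0.0, -0.0]
contact_force: [0.4, 0.4, 0.8]
gripper_width: -0.2
finger_force: 0.0
```

```bash
python3 - <<'E'
from h import *
read_camera('wrist')
c=wrist((12,90,90),(27,255,255),38,(230,90,430,240),40);np.savez('w2.npz',**c);cv2.imwrite('pics/w2.png',c['frame'][:,:,::-1])
print(blobs(c['frame'],*GREEN,(0,0,640,400),40))
s=observe();print(s['clock'],s['tcp_pos'],s['joint_velocities'].round(3),s['contact_force'],s['orientation'])
E
```

```text
[248.9 205.2] [13, 107, 10, 16, 44] [ 397.9 -368.8   38. ]
[(array([317.40740741, 168.55555556]), [300, 152, 36, 34, 81]), (array([237.39130435, 196.57971014]), [227, 178, 21, 38, 69]), (array([372.484375, 230.4375  ]), [360, 213, 26, 36, 64])]
3.6 [ 501.08362897 -351.66929902  251.33592643] [ 0.005  0.003  0.004 -0.003  0.002  0.     0.003] [-0.37847377 -0.23209545  0.8754604 ] [ 7.88530163e-01  6.14995925e-01  3.53096865e-04 -2.63679227e-04]
```

View pics/w2.png

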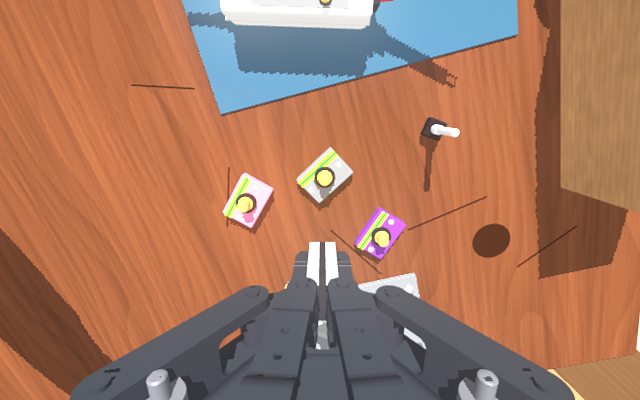

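The stud on the grey block is at about (325,178), with pink at (245,204) and purple (382,238) either side. I'll refine it by mask.

```bash
python3 - <<'E'
from h import *
c=dict(np.load('w2.npz'))
hsv=cv2.cvtColor(c['frame'],cv2.COLOR_RGB2HSV);print(hsv[178,318:333].tolist())
for q,st in blobs(c['frame'],(22,80,120),(33,255,255),(314,165,337,190),20):
    print(q,st,plane(c,q,38))
    t=read_camera('top');print(tri(t,(426.3,222.3),c,q))
d=dict(np.load('w1.npz'));print(tri(t,(352.3,218.5),d,(331.2,173.7)))
E
```

```text
[[30, 107, 255], [29, 109, 255], [30, 100, 255], [30, 96, 255], [30, 95, 255], [30, 98, 255], [30, 99, 255], [30, 98, 255], [30, 100, 255], [29, 99, 255], [30, 100, 255], [29, 118, 255], [30, 106, 255], [29, 113, 255], [18, 132, 203]]
[324.14204545 177.34090909] [3, 5, 15, 16, 176] [ 502.40259535 -356.61780227   38.        ]
[ 499.84124743 -368.63452223  -15.94149691]
[ 510.31291897 -144.50136401   54.79200008]
```

Emit:
play_rows(
  commands=[
    {"offset":[0,-0.006,-0.02],"dr":[0,0,0],"grip":0},
    {"offset":[0,-0.006,-0.05],"dr":[0,0,0],"grip":0},
    {"offset":[0,-0.006,-0.08],"dr":[0,0,0],"grip":0},
    {"offset":[0,-0.006,-0.11],"dr":[0,0,0],"grip":0},
    {"offset":[0,-0.006,-0.14],"dr":[0,0,0],"grip":0},
    {"offset":[0,-0.006,-0.16],"dr":[0,0,0],"grip":0},
    {"offset":[0,-0.006,-0.17],"dr":[0,0,0],"grip":0},
    {"offset":[0,-0.006,-0.17],"dr":[0,0,0],"grip":0},
    {"offset":[0,-0.006,-0.17],"dr":[0,0,0],"grip":0},
  ],
)

```text
clock: 4.55
tcp_pos: [501.0, -359.5, 82.2]
orientation: [0.789, 0.614, 0.0, 0.0]
contact_force: [-0.3, -0.8, -0.0]
gripper_width: -0.3
finger_force: 0.0
```

```bash
python3 - <<'E'
from h import *
c=wrist((22,70,120),(33,255,255),38,(270,150,380,300),60);np.savez('w3.npz',**c);cv2.imwrite('pics/w3.png',c['frame'][:,:,::-1])
s=observe();print(s['clock'],s['tcp_pos'],s['joint_velocities'].round(3),s['contact_force'])
u=proj(c)@[*s['tcp_pos'],1];print(u[:2]/u[2])
E
```

```text
[308.7 198.5] [7, 20, 64, 58, 384] [ 496.5 -338.5   38. ]
[333.4 187.8] [50, 26, 27, 24, 132] [ 514.7 -335.2   38. ]
[323.5 219.3] [41, 56, 26, 29, 592] [ 502.7 -355.8   38. ]
[294.9 222.7] [13, 61, 24, 23, 119] [ 482.5 -353.3   38. ]
4.6 [ 501.13207259 -359.74752876   82.51853368] [ 0.    -0.005 -0.    -0.003 -0.002 -0.001  0.001] [-0.7709509  -1.17803526 -0.04708765]
[323.16193213 255.44627518]
```

View pics/w3.png

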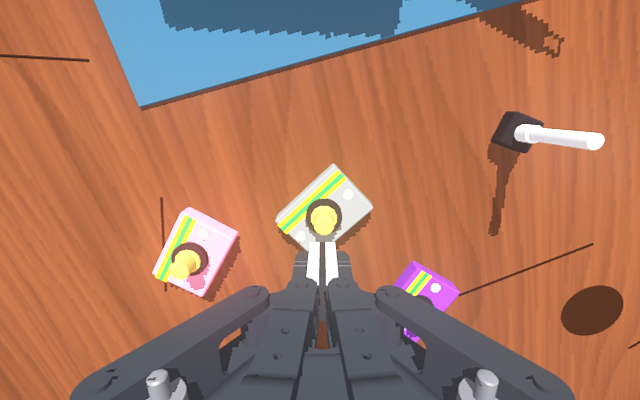

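The stud is just ahead of the fingertips at about (323,217). I need about +3 mm in y, then the descent.

```bash
python3 - <<'E'
from h import *
a=dict(np.load('w2.npz'));b=dict(np.load('w3.npz'))
print(tri(a,(324.1,177),b,(323.5,217.5)),plane(b,(323.5,217.5),38))
E
```

```text
[ 501.94982558 -358.74110774   26.58364382] [ 502.97191053 -354.47660101   38.        ]
```

Emit:
play_rows(
  commands=[
    {"offset":[0,0.001,-0.003],"dr":[0,0,0],"grip":0},
    {"offset":[0,0.002,-0.006],"dr":[0,0,0],"grip":0},
    {"offset":[0,0.003,-0.01],"dr":[0,0,0],"grip":0},
    {"offset":[0,0.003,-0.014],"dr":[0,0,0],"grip":0},
    {"offset":[0,0.003,-0.018],"dr":[0,0,0],"grip":0},
    {"offset":[0,0.003,-0.022],"dr":[0,0,0],"grip":0},
    {"offset":[0,0.003,-0.026],"dr":[0,0,0],"grip":0},
    {"offset":[0,0.003,-0.029],"dr":[0,0,0],"grip":0},
    {"offset":[0,0.003,-0.031],"dr":[0,0,0],"grip":0},
    {"offset":[0,0.003,-0.032],"dr":[0,0,0],"grip":0},
    {"offset":[0,0.003,-0.033],"dr":[0,0,0],"grip":0},
    {"offset":[0,0.003,-0.033],"dr":[0,0,0],"grip":0},
  ],
)

```text
clock: 5.8
tcp_pos: [500.5, -356.3, 48.3]
orientation: [0.789, 0.614, -0.0, -0.0]
contact_force: [-0.0, 0.6, 0.5]
gripper_width: 0.2
finger_force: 0.0
```

Emit:
play_rows(
  commands=[
    {"offset":[0.001,0.0,-0.002],"dr":[0,0,0],"grip":0},
    {"offset":[0.001,0.0,-0.004],"dr":[0,0,0],"grip":0},
    {"offset":[0.001,0.0,-0.006],"dr":[0,0,0],"grip":0},
    {"offset":[0.001,0.0,-0.007],"dr":[0,0,0],"grip":0},
    {"offset":[0.001,0.0,-0.008],"dr":[0,0,0],"grip":0},
    {"offset":[0.001,0.0,-0.009],"dr":[0,0,0],"grip":0},
    {"offset":[0.001,0.0,-0.009],"dr":[0,0,0],"grip":0},
  ],
)

```text
clock: 6.5
tcp_pos: [501.4, -356.3, 39.1]
orientation: [0.789, 0.614, -0.0, -0.0]
contact_force: [0.7, 1.0, -0.5]
gripper_width: -0.0
finger_force: 0.0
```

Emit:
play_rows(
  commands=[
    {"offset":[0,0,-0.001],"dr":[0,0,0],"grip":0},
    {"offset":[0,0,-0.0015],"dr":[0,0,0],"grip":0},
    {"offset":[0,0,-0.0015],"dr":[0,0,0],"grip":0},
  ],
)

```text
clock: 6.8
tcp_pos: [501.5, -356.4, 37.9]
orientation: [0.789, 0.614, 0.0, 0.0]
contact_force: [-0.6, -0.4, 2.3]
gripper_width: 0.2
finger_force: 0.8
```

Contact. I'll press slightly more and hold for about half a second.

Emit:
play_rows(
  commands=[
    {"offset":[0,0,-0.0005],"dr":[0,0,0],"grip":0},
    {"offset":[0,0,-0.0005],"dr":[0,0,0],"grip":0},
    {"offset":[0,0,-0.0005],"dr":[0,0,0],"grip":0},
    {"offset":[0,0,-0.0005],"dr":[0,0,0],"grip":0},
  ],
)

```text
clock: 7.2
tcp_pos: [501.6, -356.4, 37.5]
orientation: [0.789, 0.614, 0.0, 0.0]
contact_force: [0.5, 1.0, 3.4]
gripper_width: -0.2
finger_force: 2.1
```

Emit:
play_rows(
  commands=[
    {"offset":[0,0,0.003],"dr":[0,0,0],"grip":0},
    {"offset":[0,0,0.015],"dr":[0,0,0],"grip":0},
    {"offset":[0,0,0.04],"dr":[0,0,0],"grip":0},
    {"offset":[0,0,0.07],"dr":[0,0,0],"grip":0},
    {"offset":[0,0,0.095],"dr":[0,0,0],"grip":0},
    {"offset":[0.001,0.02,0.1],"dr":[0,0,0],"grip":0},
    {"offset":[0.002,0.05,0.1],"dr":[0,0,0],"grip":0},
    {"offset":[0.004,0.085,0.1],"dr":[0,0,0],"grip":0},
    {"offset":[0.006,0.12,0.1],"dr":[0,0,0],"grip":0},
    {"offset":[0.008,0.155,0.1],"dr":[0,0,0],"grip":0},
    {"offset":[0.009,0.185,0.1],"dr":[0,0,0],"grip":0},
    {"offset":[0.009,0.205,0.1],"dr":[0,0,0],"grip":0},
    {"offset":[0.009,0.212,0.095],"dr":[0,0,0],"grip":0},
    {"offset":[0.009,0.212,0.085],"dr":[0,0,0],"grip":0},
    {"offset":[0.009,0.212,0.075],"dr":[0,0,0],"grip":0},
    {"offset":[0.009,0.212,0.07],"dr":[0,0,0],"grip":0},
    {"offset":[0.009,0.212,0.07],"dr":[0,0,0],"grip":0},
    {"offset":[0.009,0.212,0.07],"dr":[0,0,0],"grip":0},
  ],
)

```text
clock: 9.0
tcp_pos: [510.3, -145.3, 107.1]
orientation: [0.79, 0.614, -0.0, -0.0]
contact_force: [-1.0, -0.5, -0.1]
gripper_width: -0.1
finger_force: 0.0
```

```bash
python3 - <<'E'
from h import *
read_camera('wrist');c=wrist(*GREEN,61,(200,100,440,300));cv2.imwrite('pics/w4.png',c['frame'][:,:,::-1])
s=observe();print(s['clock'],s['tcp_pos'],s['joint_velocities'].round(3),s['contact_force'])
d=dict(np.load('w1.npz'))
for q,st in blobs(c['frame'],*GREEN,(200,100,440,300),60): print(tri(d,(331.2,173.7),c,q))
E
```

```text
[323.  220.8] [109, 106, 29, 30, 656] [ 511.3 -143.2   61. ]
9.1 [ 510.56638501 -144.90530026  107.46385771] [-0.006 -0.004  0.     0.001  0.001  0.    -0.001] [-0.45179682 -0.33178274  0.24146968]
[ 511.23076573 -143.56949705   59.96715302]
```

View pics/w4.png

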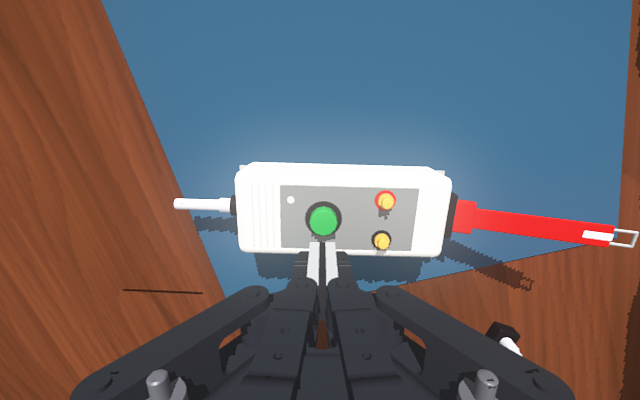

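The button (323,221) is straight under the fingertips at about (511,-144), height 60 mm. The terminals at (386,201) and (381,241) are well clear.

Emit:
play_rows(
  commands=[
    {"offset":[0,0.001,-0.003],"dr":[0,0,0],"grip":0},
    {"offset":[0,0.001,-0.008],"dr":[0,0,0],"grip":0},
    {"offset":[0,0.001,-0.014],"dr":[0,0,0],"grip":0},
    {"offset":[0,0.001,-0.02],"dr":[0,0,0],"grip":0},
    {"offset":[0,0.001,-0.026],"dr":[0,0,0],"grip":0},
    {"offset":[0,0.001,-0.031],"dr":[0,0,0],"grip":0},
    {"offset":[0,0.001,-0.035],"dr":[0,0,0],"grip":0},
    {"offset":[0,0.001,-0.038],"dr":[0,0,0],"grip":0},
    {"offset":[0,0.001,-0.04],"dr":[0,0,0],"grip":0},
    {"offset":[0,0.001,-0.041],"dr":[0,0,0],"grip":0},
    {"offset":[0,0.001,-0.042],"dr":[0,0,0],"grip":0},
    {"offset":[0,0.001,-0.042],"dr":[0,0,0],"grip":0},
    {"offset":[0,0.001,-0.042],"dr":[0,0,0],"grip":0},
  ],
)

```text
clock: 10.4
tcp_pos: [510.6, -143.3, 65.4]
orientation: [0.789, 0.614, 0.0, 0.0]
contact_force: [-0.0, -0.4, -0.1]
gripper_width: -0.1
finger_force: 0.0
```

Emit:
play_rows(
  commands=[
    {"offset":[0,0,-0.001],"dr":[0,0,0],"grip":0},
    {"offset":[0,0,-0.002],"dr":[0,0,0],"grip":0},
    {"offset":[0,0,-0.003],"dr":[0,0,0],"grip":0},
    {"offset":[0,0,-0.004],"dr":[0,0,0],"grip":0},
    {"offset":[0,0,-0.005],"dr":[0,0,0],"grip":0},
    {"offset":[0,0,-0.006],"dr":[0,0,0],"grip":0},
    {"offset":[0,0,-0.007],"dr":[0,0,0],"grip":0},
    {"offset":[0,0,-0.007],"dr":[0,0,0],"grip":0},
  ],
)

```text
clock: 11.2
tcp_pos: [510.5, -143.3, 58.3]
orientation: [0.789, 0.614, 0.0, -0.0]
contact_force: [-0.9, 0.7, 2.4]
gripper_width: -0.0
finger_force: 1.3
```

Emit:
play_rows(
  commands=[
    {"offset":[0,0,-0.001],"dr":[0,0,0],"grip":0},
    {"offset":[0,0,-0.002],"dr":[0,0,0],"grip":0},
    {"offset":[0,0,-0.003],"dr":[0,0,0],"grip":0},
    {"offset":[0,0,-0.0035],"dr":[0,0,0],"grip":0},
    {"offset":[0,0,-0.0035],"dr":[0,0,0],"grip":0},
  ],
)

```text
clock: 11.7
tcp_pos: [510.5, -143.3, 54.8]
orientation: [0.789, 0.614, 0.0, -0.0]
contact_force: [-1.6, 1.0, 6.9]
gripper_width: -0.0
finger_force: 3.0
```

Emit:
play_rows(
  commands=[
    {"offset":[0,0,-0.0005],"dr":[0,0,0],"grip":0},
    {"offset":[0,0,-0.0005],"dr":[0,0,0],"grip":0},
    {"offset":[0,0,-0.0005],"dr":[0,0,0],"grip":0},
    {"offset":[0,0,-0.0005],"dr":[0,0,0],"grip":0},
    {"offset":[0,0,-0.0005],"dr":[0,0,0],"grip":0},
    {"offset":[0,0,-0.0005],"dr":[0,0,0],"grip":0},
    {"offset":[0,0,-0.0005],"dr":[0,0,0],"grip":0},
    {"offset":[0,0,-0.0005],"dr":[0,0,0],"grip":0},
    {"offset":[0,0,-0.0005],"dr":[0,0,0],"grip":0},
    {"offset":[0,0,-0.0005],"dr":[0,0,0],"grip":0},
    {"offset":[0,0,-0.0005],"dr":[0,0,0],"grip":0},
    {"offset":[0,0,-0.0005],"dr":[0,0,0],"grip":0},
    {"offset":[0,0,-0.0005],"dr":[0,0,0],"grip":0},
  ],
)

```text
clock: 13.0
tcp_pos: [510.5, -143.4, 54.5]
orientation: [0.789, 0.614, 0.0, 0.0]
contact_force: [-2.2, 1.0, 6.9]
gripper_width: 0.4
finger_force: 3.8
```

Emit:
play_rows(
  commands=[
    {"offset":[0,0,0.001],"dr":[0,0,0],"grip":0},
    {"offset":[0,0,0.003],"dr":[0,0,0],"grip":0},
    {"offset":[0,0,0.005],"dr":[0,0,0],"grip":0},
    {"offset":[0,0,0.008],"dr":[0,0,0],"grip":0},
    {"offset":[0,0,0.015],"dr":[0,0,0],"grip":0},
    {"offset":[0,0,0.03],"dr":[0,0,0],"grip":0},
    {"offset":[0,0,0.06],"dr":[0,0,0],"grip":0},
    {"offset":[0,0,0.09],"dr":[0,0,0],"grip":0},
    {"offset":[0,0,0.12],"dr":[0,0,0],"grip":0},
    {"offset":[0,0,0.14],"dr":[0,0,0],"grip":0},
    {"offset":[0,0,0.15],"dr":[0,0,0],"grip":0},
    {"offset":[0,0,0.15],"dr":[0,0,0],"grip":0},
    {"offset":[0,0,0.15],"dr":[0,0,0],"grip":0},
    {"offset":[0,0,0.15],"dr":[0,0,0],"grip":0},
  ],
)

```text
clock: 14.4
tcp_pos: [509.9, -143.1, 203.2]
orientation: [0.789, 0.614, -0.001, -0.001]
contact_force: [1.3, -0.0, 0.3]
gripper_width: -0.1
finger_force: 0.0
```

```bash
python3 - <<'E'
from h import *
c=wrist(*GREEN,61,(200,100,440,300));cv2.imwrite('pics/w5.png',c['frame'][:,:,::-1])
s=observe();print(s['clock'],s['tcp_pos'],s['contact_force'])
E
```

```text
[324.  188.1] [115, 78, 19, 21, 310] [ 511.3 -143.3   61. ]
14.45 [ 509.90721034 -143.15326198  203.20309823] [ 0.80684937 -0.06459233  0.26112772]
```

View pics/w5.png

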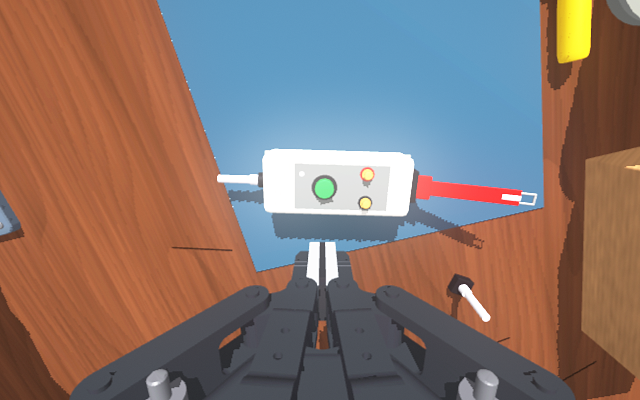

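The sonde hasn't moved: its button is at (324,188), the same world point as before, and it is up. The robot is clear.

```bash
python3 -c "
from bench import *
print(sign_off())"
```

```text
the job is handed in; nothing more can be done
None
```

I touched the earth stud for about half a second at 2–3 N. I then held the flight sonde's green button in at about 7 N for about 1.5 s and released it, and the last picture showed the button up and the sonde in place. The job is handed in, but the hand-in returned no verdict.

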